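# Turn the four-way tube rack to its big holes and stand the sample tube in it

### The arm

A 6-joint arm with a two-finger parallel gripper is mounted at the origin on the work surface. World frame = base frame: x ahead of the robot, y to its left, z up, the work surface at z = 0. Lengths are in m, angles in rad, forces in N, time in s.
With the tool pointing down it reaches from about 0.275 to 0.725 m from the base axis. Payload 5.6 kg.
Tool frame: the origin (TCP) lies midway between the tips of the shut fingers; the grasp point (between the pads) lies 19 mm behind it; z points along the fingers, y is the line along which they close (so a half turn about z gives the same grasp; the last joint's range is limited). The gripper opens to 85 mm and grips with 20 to 120 N. Pads are 22 mm wide; open, the fingers measure 114 mm over their backs; the gripper's body (76 mm by 85 mm) begins 54 mm behind the grasp point. The pads swing forward as they close: fully open they stand 13 mm farther back than shut.
Start: joints at [-1.062, 0.255, 0.108, 0, -1.424, -0.285], TCP at [0.122, -0.536, 0.231] pointing down, gripper open.
Joint ranges: [-2.95, 2.95], [-1.21, 1.97], [-1.09, 1.5], [-2.87, 1.71], [-2.94, -0.07], [-3.05, 3.05]. Speed limits (rad/s): [2.57, 2.57, 3.14, 3.14, 3.14, 3.14].

### API

Orientations are given as a rotation vector (axis times angle).
In Python, from bench import ctrl, vision gives the robot as it stands. The module is installed in compiled form; this text tells all that it offers.
- The arm moves only by the tool carry_out, never from a script. Its argument "deltas" is a list of rows, each an object of numbers: "claw": the closure in counts, from 0 (fully open) to 255 (shut); "x", "y", "z": the shift along the world's x, y, z in m; "turn": the turn about the world's z in rad. In form: [{"claw": .., "x": .., "y": .., "z": .., "turn": ..}, ...]. A call has 1 to 12 rows; each row shifts and turns the commanded pose from where the row before left it; what a row does not reach is not made up. A row lasts 1/10 s, in which the tool goes at most 50 mm and 8.59 degrees, less where a joint would pass 70% of its speed; a pose out of reach is approached as far as the arm can. A call with a gripper value outside its range is refused whole. The fingers move at their own pace and stop on an object; the grip force is fixed at half the most. Time passes only in rows, so rows that do not move let the fingers close. It gives the time, the measured TCP pose, the force, the opening and the grip force at its end, in the units of the state.
- ctrl.observe(): the state, without advancing time (a new reading comes with each control period).
- vision.capture(name): name is "scene" or "top" or "wrist"; returns a dict with "img" (420x560x3 uint8, blue, green, red), "intrinsics" (3x3 intrinsics, pixels), "world_from_camera" (4x4, takes a point from camera to world coordinates). Camera axes: x right, y down, z forward; pixel columns grow to the right and rows downward; lengths in m; the calibration is good to about 2 mm. A picture is of the moment at which its call begins. There is no depth.
- ctrl.finish_job(): hands the job in; it is judged then, once.
The state is a dict: "clock": time; "joint_positions": joint angles; "joint_velocities": joint speeds; "joint_efforts": joint torques, N m; "tool_pos": TCP position; "ee_rot": TCP orientation; "contact_force": force on the tool from outside, world axes, zero at the start; "moment": the same for the moment, N m; "gripper_width": finger opening in m; "grasp_force": force on a finger pad.
Only numpy, scipy, OpenCV 4.12 (cv2) and the standard library are available. Lean on these libraries where they do the work, as an engineer would, in place of code of your own. Each camera call takes 0.05 s, during which the arm holds its last target. There are 200 camera calls.

### The job

The white four-way tube rack was last used for microtubes: its two big holes are underneath. Roll it over sideways on the mat, letting it come to rest on one long face at a time and without picking it up, until the face with the two big holes is on top. Then stand the big sample tube upright in one of those holes, fully down on the rack's floor, keeping the tube upright all the way and lowering it rather than dropping it; leave everything else where it is.

Things in the scene. Friction and masses are not known exactly. Their poses are not given: they have to be found in the camera images.
- rack: White hollow four-way tube rack: square bar 170 mm long, 75 x 75 mm in section, about 0.18 kg. Origin at its centre; y axis along the bar. -z face: the two big holes, underneath at the start. +z face: 24 holes of 11 mm. -x face, towards the robot at the start: a mid-height row of five 17 mm holes. +x face: 40 holes of 8 mm. Wanted: z axis down, by two quarter turns about y, either way.
- mat: Dark grey non-slip silicone mat, fixed, 460 (x) x 500 x 2 mm, origin at the centre of its underside. The rack grips it (friction about 1): pushed in the top 15 mm of a long face it tips about the opposite lower edge instead of sliding; past 45 degrees it falls onto the next face and stays. Each turn carries its centre 75 mm on. There is free mat for two turns away from the robot.
- hole_a (a point): Centre of the mouth of one big hole in the rack's -z face, 40 mm from the rack's centre towards its -y end. 34 mm across, through the 3 mm wall; the rack is hollow and its opposite wall, the floor a tube stands on, lies 72 mm from this mouth. With the hole on top that floor is 5 mm above the bench. Axes as rack.
- hole_b (a point): The same for the other big hole, 40 mm from the rack's centre towards its +y end.
- tube_center (a point): Centre (half-way up) of the big sample tube: white, 118 mm tall, 29 mm in diameter, flat foot, ribbed blue cap 35 mm wide on its top 15 mm; about 60 g. It stands on the bare bench left or right of the mat (z up, this point 59 mm above the bench), in any of the three places of tube, bottle and jar. Grip it by the cap; seated, the cap's underside is 31 mm above the rack's top.
- bottle: Bystander: amber bottle with black cap, 58 mm in diameter, 125 mm tall, origin at its foot.
- jar: Bystander: short wide sample jar, white with a blue cap, 47 mm in diameter, 69 mm tall, origin at its foot.
- dish: Bystander: shut clear Petri dish, 94 mm in diameter, 16 mm tall, origin at its foot.
- beaker: Bystander: glass beaker, 76 mm in diameter, 95 mm tall, origin at its foot.
- forceps: Bystander: steel forceps lying on the bench, 140 mm long, origin at mid-length.
- lens: Bystander: black hand lens lying on the bench right of the mat, ring 90 mm across and 10 mm high centred on the origin, handle to its -x, 185 mm long in all.
Not all that is in view belongs to the job. What is shaped like the part that bears tube_center but orange is not meant.

How it is judged:
By the outcome, as a careful person would: the job done as asked, in the order asked, and still so for the second after the job is handed in, with the robot touching nothing.
It also fails if it takes over 59 s, if anything falls off the work surface, if the arm or the gripper's body presses on something with over 40 N, if the wrist force passes 120 N, or if a joint passes its speed limit or range.

## Working session

There is one attempt and no reset: what is moved stays moved. The work goes in short steps, Python scripts to look and compute and a tool call to move; the robot and the scene stay as the last step left them, time stands still between calls to the robot, and variables do not carry over. Pictures are saved under pics/ and viewed, at most 10 in all, crops included, and the job is handed in when it is done.

Besides the shell and the picture viewer there is one more tool, called after "Request:" by a JSON object that holds its "fn" and its "kwargs", one argument or row to a line. carry_out: Moves the arm, as the interface text tells. Its arguments: {"type":"object","properties":{"deltas":{"type":"array"}},"required":["deltas"]}

```bash
mkdir -p pics; cat > h.py <<'E'
import numpy as np, cv2
from bench import ctrl, vision
def cap(n,f):
    c=vision.capture(n); cv2.imwrite(f'pics/{f}.png',c['img']); np.savez(f'pics/{f}.npz',K=c['intrinsics'],T=c['world_from_camera']); return c
def pt(f,u,v,z):
    d=np.load(f'pics/{f}.npz'); K,T=d['K'],d['T']
    r=T[:3,:3]@np.linalg.inv(K)@np.array([u,v,1.]); o=T[:3,3]
    return np.round(o+r*(z-o[2])/r[2],4)
def proj(f,p):
    d=np.load(f'pics/{f}.npz'); K,T=d['K'],d['T']
    c=K@(T[:3,:3].T@(np.array(p)-T[:3,3])); return np.round(c[:2]/c[2],1)
E
python3 - <<'E'
from h import *
a=cap('top','top0')['img'];b=cap('scene','sc0')['img']
cv2.imwrite('pics/top0b.png',cv2.resize(a,(800,600),interpolation=3));cv2.imwrite('pics/sc0b.png',cv2.resize(b,(800,600),interpolation=3))
print(ctrl.observe())
for f in('top0','sc0'): print(np.load(f'pics/{f}.npz')['T'])
E
```

```text
{'clock': 0.1, 'joint_positions': array([-1.06242455e+00,  2.55667417e-01,  1.07150316e-01, -4.38736130e-04,
       -1.42390107e+00, -2.84618845e-01]), 'joint_velocities': array([ 2.89036194e-05, -1.25685266e-03,  3.26070050e-03,  2.72794323e-03,
        5.80368271e-04,  3.33236175e-04]), 'joint_efforts': array([-1.66814913e-03, -3.87602556e+01,  2.38475204e+01,  5.37777811e+00,
       -3.74728304e-03,  7.56646074e-06]), 'tool_pos': array([ 0.12201244, -0.53584462,  0.23050095]), 'ee_rot': array([ 3.50611420e-01, -3.12173814e+00, -2.61299928e-03]), 'contact_force': array([ 0.35827955,  0.05870395, -0.1810423 ]), 'moment': array([-0.02145297, -0.06641959, -0.01347554]), 'grasp_force': 0.0, 'gripper_width': 0.08518727801702877}
[[-0.11173533 -0.97352469  0.19941139  0.30657024]
 [-0.99373602  0.10986271 -0.02046706 -0.00546353]
 [-0.00198269 -0.20044917 -0.9797021   1.11520889]
 [ 0.          0.          0.          1.        ]]
[[-0.67942707  0.54641676 -0.48970152  1.08463735]
 [ 0.73371418  0.51186853 -0.44682672  0.49524663]
 [ 0.00650919 -0.66288712 -0.74869106  0.91201605]
 [ 0.          0.          0.          1.        ]]
```

View pics/top0b.png

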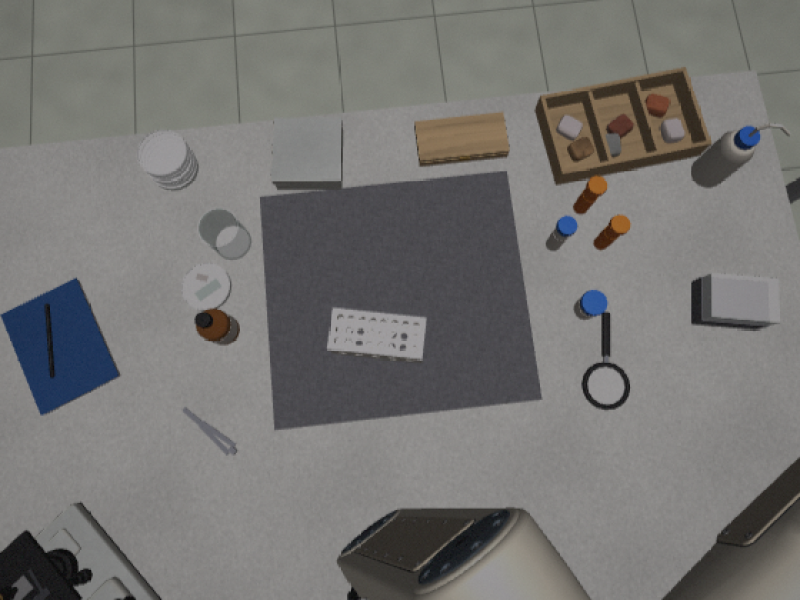

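View pics/sc0b.png

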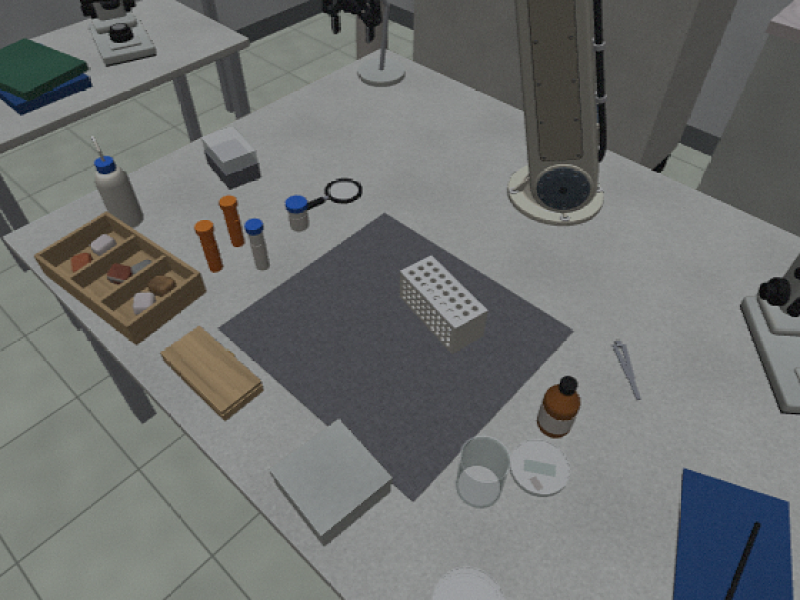

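The top view shows the rack near (377,335) of the 800x600 picture. The blue-capped tube is at (566,226), with orange look-alikes beside it, and the jar and lens stand to the right. Next I'll look closer at the rack and the tube.

```bash
python3 - <<'E'
from h import *
a=cv2.imread('pics/top0.png')
c1=cv2.resize(a[205:265,220:310],None,fx=8,fy=8,interpolation=2)[:, :]
c2=cv2.resize(a[115:215,370:460],None,fx=6,fy=6,interpolation=2)
cv2.imwrite('pics/c1.png',c1)
s=1/1.42857
for n,u,v,z in [('rk',332,308,.077),('rk',427,318,.077),('rk',422,361,.077),('rk',328,351,.077),('tube',566,226,.118),('jar',594,302,.069),('or1',597,186,.118),('or2',619,226,.118),('mat',261,197,.002),('mat',507,172,.002),('mat',541,399,.002),('mat',276,429,.002),('lens',606,385,.01)]:
    print(n,pt('top0',u*s,v*s,z))
t=1/1.42857
print('tube sc',pt('sc0',254*t,227*t,.118))
E
```

```text
rk [0.5204 0.12   0.077 ]
rk [ 0.4832 -0.0474  0.077 ]
rk [ 0.4078 -0.0297  0.077 ]
rk [0.444  0.1335 0.077 ]
tube [ 0.613  -0.3099  0.118 ]
jar [ 0.4798 -0.3517  0.069 ]
or1 [ 0.6812 -0.3776  0.118 ]
or2 [ 0.6024 -0.4032  0.118 ]
mat [0.7773 0.2513 0.002 ]
mat [ 0.7748 -0.2457  0.002 ]
mat [ 0.3199 -0.2438  0.002 ]
mat [0.3205 0.251  0.002 ]
lens [ 0.3317 -0.3662  0.01  ]
tube sc [ 0.6232 -0.3027  0.118 ]
```

View pics/c1.png

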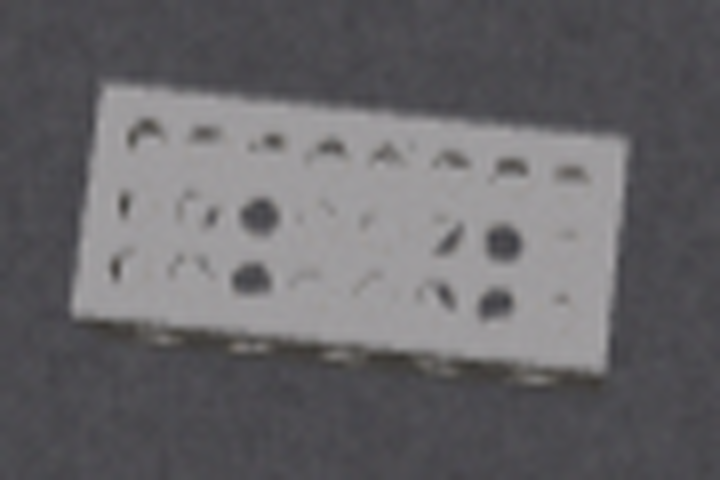

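The crop shows the rack's top corners at about (102,85), (628,137), (606,372) and (72,318).

```bash
python3 - <<'E'
from h import *
P=np.array([pt('top0',220+u/8-.5,205+v/8-.5,.077) for u,v in[(102,85),(628,137),(606,372),(72,318)]])
print(P, P.mean(0)); y=(P[0]-P[1]+P[3]-P[2])[:2]; x=(P[0]-P[3]+P[1]-P[2])[:2]
print(np.linalg.norm(y)/2,np.linalg.norm(x)/2, np.degrees(np.arctan2(-y[0],y[1])),np.degrees(np.arctan2(x[1],x[0])))
E
```

```text
[[ 0.5216  0.1202  0.077 ]
 [ 0.4859 -0.0454  0.077 ]
 [ 0.4121 -0.0298  0.077 ]
 [ 0.448   0.136   0.077 ]] [0.4669  0.04525 0.077  ]
0.169523243244105 0.07535369931197798 -12.191540396299274 -12.025719652487096
```

Request:
{"fn": "carry_out", "kwargs": {
  "deltas": [
    {"claw": 255,"x": 0.018,"y": 0.04,"z": 0,"turn": -0.04},
    {"claw": 255,"x": 0.018,"y": 0.04,"z": 0,"turn": -0.04},
    {"claw": 255,"x": 0.018,"y": 0.04,"z": 0,"turn": -0.04},
    {"claw": 255,"x": 0.018,"y": 0.04,"z": 0,"turn": -0.04},
    {"claw": 255,"x": 0.018,"y": 0.04,"z": 0,"turn": -0.04},
    {"claw": 255,"x": 0.018,"y": 0.04,"z": 0,"turn": -0.04},
    {"claw": 255,"x": 0.018,"y": 0.04,"z": 0,"turn": -0.04},
    {"claw": 255,"x": 0.018,"y": 0.04,"z": 0,"turn": -0.04},
    {"claw": 255,"x": 0.018,"y": 0.04,"z": 0,"turn": -0.04},
    {"claw": 255,"x": 0.018,"y": 0.04,"z": 0,"turn": -0.04},
    {"claw": 255,"x": 0.018,"y": 0.04,"z": 0,"turn": -0.04}
  ]
}}

```text
clock: 1.2
tool_pos: [0.32, -0.0945, 0.2313]
ee_rot: [0.341, 3.123, 0.0]
contact_force: [0.9, -1.5, 0.6]
gripper_width: 0.0
grasp_force: 0.0
```

Request:
{"fn": "carry_out", "kwargs": {
  "deltas": [
    {"claw": 255,"x": 0.02,"y": 0.038,"z": 0,"turn": 0},
    {"claw": 255,"x": 0.02,"y": 0.038,"z": 0,"turn": 0},
    {"claw": 255,"x": 0.02,"y": 0.038,"z": -0.03,"turn": 0},
    {"claw": 255,"x": 0.02,"y": 0.038,"z": -0.03,"turn": 0},
    {"claw": 255,"x": 0,"y": 0,"z": -0.04,"turn": 0},
    {"claw": 255,"x": 0,"y": 0,"z": -0.04,"turn": 0},
    {"claw": 255,"x": 0,"y": 0,"z": -0.02,"turn": 0},
    {"claw": 255,"x": 0,"y": 0,"z": 0,"turn": 0}
  ]
}}

```text
clock: 2.0
tool_pos: [0.3957, 0.0512, 0.0712]
ee_rot: [-0.339, -3.117, 0.006]
contact_force: [0.2, 0.8, -0.1]
gripper_width: 0.0005
grasp_force: 0.0
```

Request:
{"fn": "carry_out", "kwargs": {
  "deltas": [
    {"claw": 255,"x": 0.002,"y": 0.009,"z": -0.006,"turn": 0},
    {"claw": 255,"x": 0.006,"y": -0.001,"z": 0,"turn": 0},
    {"claw": 255,"x": 0.006,"y": -0.001,"z": 0,"turn": 0},
    {"claw": 255,"x": 0.006,"y": -0.002,"z": 0,"turn": 0},
    {"claw": 255,"x": 0,"y": 0,"z": 0,"turn": 0}
  ]
}}

```text
clock: 2.5
tool_pos: [0.4195, 0.0572, 0.0686]
ee_rot: [0.34, 3.122, 0.001]
contact_force: [-1.2, 0.2, -0.6]
gripper_width: 0.0001
grasp_force: 0.0
```

```bash
python3 - <<'E'
from h import *
print(ctrl.observe()['tool_pos'])
c=cap('scene','s1')['img'];w=cap('wrist','w1')['img']
a=cv2.resize(c[150:270,240:400],(800,600),interpolation=2)
cv2.imwrite('pics/s1c.png',cv2.resize(np.hstack([cv2.resize(a,(560,420)),w]),(800,300)))
E
```

```text
[0.41952987 0.05724212 0.06855749]
```

View pics/s1c.png

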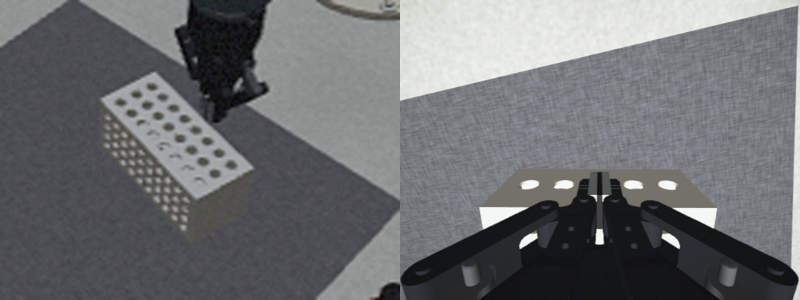

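The closed fingertips sit centred against the top edge of the rack's near face. I'll tip it along the arc.

Request:
{"fn": "carry_out", "kwargs": {
  "deltas": [
    {"claw": 255,"x": 0.007,"y": -0.0015,"z": 0.003,"turn": 0},
    {"claw": 255,"x": 0.0065,"y": -0.0014,"z": 0.0055,"turn": 0},
    {"claw": 255,"x": 0.007,"y": -0.0015,"z": 0.005,"turn": 0},
    {"claw": 255,"x": 0.0075,"y": -0.0016,"z": 0.0045,"turn": 0},
    {"claw": 255,"x": 0.0075,"y": -0.0016,"z": 0.004,"turn": 0},
    {"claw": 255,"x": 0.008,"y": -0.0017,"z": 0.003,"turn": 0},
    {"claw": 255,"x": 0.008,"y": -0.0018,"z": 0.0025,"turn": 0},
    {"claw": 255,"x": 0.008,"y": -0.0018,"z": 0.0015,"turn": 0},
    {"claw": 255,"x": 0.008,"y": -0.0018,"z": 0.001,"turn": 0},
    {"claw": 255,"x": 0.008,"y": -0.0018,"z": 0,"turn": 0},
    {"claw": 255,"x": 0.008,"y": -0.0018,"z": 0,"turn": 0}
  ]
}}

```text
clock: 3.7
tool_pos: [0.5023, 0.0388, 0.0977]
ee_rot: [-0.339, -3.123, 0.0]
contact_force: [-0.3, 0.1, 0.2]
gripper_width: 0.0002
grasp_force: 0.0
```

```bash
python3 - <<'E'
from h import *
c=cap('scene','s2')['img'];w=cap('wrist','w2')['img']
a=cv2.resize(c[150:270,220:380],(800,600),interpolation=2)
cv2.imwrite('pics/s2c.png',cv2.resize(np.hstack([cv2.resize(a,(560,420)),w]),(800,300)))
E
```

```text
(no output)
```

View pics/s2c.png

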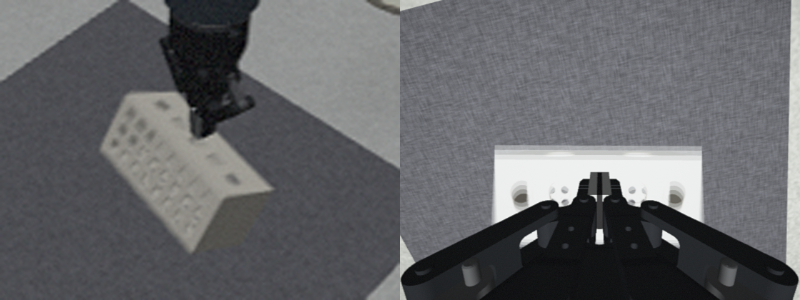

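The rack is past its balance point and falling away from the robot, seen blurred in mid-fall. I'll back off and let it settle.

Request:
{"fn": "carry_out", "kwargs": {
  "deltas": [
    {"claw": 255,"x": 0,"y": 0,"z": 0,"turn": 0},
    {"claw": 255,"x": 0,"y": 0,"z": 0.005,"turn": 0},
    {"claw": 255,"x": -0.015,"y": 0.003,"z": 0,"turn": 0},
    {"claw": 255,"x": -0.02,"y": 0.004,"z": 0,"turn": 0},
    {"claw": 255,"x": 0,"y": 0,"z": 0,"turn": 0},
    {"claw": 255,"x": 0,"y": 0,"z": 0,"turn": 0}
  ]
}}

```text
clock: 4.4
tool_pos: [0.4668, 0.0462, 0.1037]
ee_rot: [0.337, 3.122, 0.001]
contact_force: [0.8, 0.4, -0.1]
gripper_width: 0.0001
grasp_force: 0.0
```

```bash
python3 - <<'E'
from h import *
c=cap('scene','s3')['img'];w=cap('top','t3')['img'];print(ctrl.observe()['tool_pos'])
a=cv2.resize(c[150:270,220:380],(400,300),interpolation=2)
b=cv2.resize(w[170:260,210:330],(400,300),interpolation=2)
cv2.imwrite('pics/s3c.png',np.hstack([a,b]))
E
```

```text
[0.4672858  0.0460793  0.10341291]
```

View pics/s3c.png

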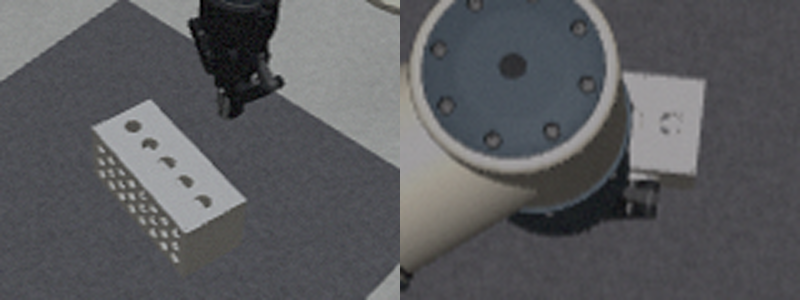

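The rack lies on its next face with the five-hole face on top. Top-face corners are at (150,99), (246,200), (185,235) and (93,127) in the left crop, and at (705,79) and (697,175) in the right crop.

```bash
python3 - <<'E'
from h import *
P=np.array([pt('s3',220+u/2.5-.3,150+v/2.5-.3,.077) for u,v in[(150,99),(246,200),(185,235),(93,127)]])
print(P,P.mean(0))
print([pt('t3',210+(u-400)/3.333-.3,170+v/3.333-.3,.077) for u,v in [(705,79),(697,175)]])
c=np.array([.5402,.0295]);ax=np.array([.977,-.21]);ay=np.array([.21,.977])
print([c+s*.0375*ax+t*.085*ay for s,t in[(-1,1),(-1,-1),(1,-1),(1,1)]])
E
```

```text
[[ 0.4871 -0.0451  0.077 ]
 [ 0.5246  0.1201  0.077 ]
 [ 0.5989  0.1043  0.077 ]
 [ 0.5588 -0.0613  0.077 ]] [0.54235 0.0295  0.077  ]
[array([ 0.5588, -0.0623,  0.077 ]), array([ 0.4842, -0.0473,  0.077 ])]
[array([0.5214125, 0.12042  ]), array([ 0.4857125, -0.04567  ]), array([ 0.5589875, -0.06142  ]), array([0.5946875, 0.10467  ])]
```

Request:
{"fn": "carry_out", "kwargs": {
  "deltas": [
    {"claw": 255,"x": 0,"y": 0,"z": -0.018,"turn": 0},
    {"claw": 255,"x": 0,"y": 0,"z": -0.018,"turn": 0},
    {"claw": 255,"x": 0.01,"y": -0.0021,"z": 0,"turn": 0},
    {"claw": 255,"x": 0.01,"y": -0.0021,"z": 0,"turn": 0},
    {"claw": 255,"x": 0.006,"y": -0.0013,"z": 0,"turn": 0},
    {"claw": 255,"x": 0,"y": 0,"z": 0,"turn": 0}
  ]
}}

```text
clock: 5.1
tool_pos: [0.4945, 0.0404, 0.0677]
ee_rot: [0.34, 3.122, 0.001]
contact_force: [-0.3, -1.1, 0.2]
gripper_width: 0.0001
grasp_force: 0.0
```

Request:
{"fn": "carry_out", "kwargs": {
  "deltas": [
    {"claw": 255,"x": 0.007,"y": -0.0015,"z": 0.003,"turn": 0},
    {"claw": 255,"x": 0.0065,"y": -0.0014,"z": 0.0055,"turn": 0},
    {"claw": 255,"x": 0.007,"y": -0.0015,"z": 0.005,"turn": 0},
    {"claw": 255,"x": 0.0075,"y": -0.0016,"z": 0.0045,"turn": 0},
    {"claw": 255,"x": 0.0075,"y": -0.0016,"z": 0.004,"turn": 0},
    {"claw": 255,"x": 0.008,"y": -0.0017,"z": 0.003,"turn": 0},
    {"claw": 255,"x": 0.008,"y": -0.0018,"z": 0.0025,"turn": 0},
    {"claw": 255,"x": 0.008,"y": -0.0018,"z": 0.0015,"turn": 0},
    {"claw": 255,"x": 0.008,"y": -0.0018,"z": 0.001,"turn": 0},
    {"claw": 255,"x": 0.008,"y": -0.0018,"z": 0,"turn": 0},
    {"claw": 255,"x": 0.008,"y": -0.0018,"z": 0,"turn": 0},
    {"claw": 255,"x": 0,"y": 0,"z": 0,"turn": 0}
  ]
}}

```text
clock: 6.3
tool_pos: [0.577, 0.022, 0.0963]
ee_rot: [-0.34, -3.123, 0.0]
contact_force: [0.2, -0.2, -0.2]
gripper_width: -0.0
grasp_force: 0.0
```

Request:
{"fn": "carry_out", "kwargs": {
  "deltas": [
    {"claw": 255,"x": 0,"y": 0,"z": 0.005,"turn": 0},
    {"claw": 255,"x": 0,"y": 0,"z": 0.03,"turn": 0},
    {"claw": 255,"x": -0.02,"y": -0.01,"z": 0.04,"turn": 0},
    {"claw": 128,"x": -0.02,"y": -0.03,"z": 0.04,"turn": 0},
    {"claw": 0,"x": 0,"y": -0.04,"z": 0.04,"turn": 0},
    {"claw": 0,"x": 0,"y": -0.04,"z": 0,"turn": 0},
    {"claw": 0,"x": 0.01,"y": -0.04,"z": 0,"turn": 0},
    {"claw": 0,"x": 0.01,"y": -0.04,"z": 0,"turn": 0},
    {"claw": 0,"x": 0.01,"y": -0.04,"z": 0,"turn": 0}
  ]
}}

```text
clock: 7.2
tool_pos: [0.5675, -0.2123, 0.2453]
ee_rot: [0.338, 3.123, 0.0]
contact_force: [0.1, 0.4, -0.7]
gripper_width: 0.0847
grasp_force: 0.0
```

```bash
python3 - <<'E'
from h import *
c=cap('scene','s4')['img'];w=cap('top','t4')['img'];cap('wrist','w4');print(ctrl.observe()['tool_pos'])
a=cv2.resize(c[150:285,210:390],(400,300),interpolation=2)
b=cv2.resize(w[150:240,210:330],(400,300),interpolation=2)
d=cv2.resize(c[140:200,140:220],(400,300),interpolation=2)
e=cv2.resize(cv2.imread('pics/w4.png'),(400,300))
cv2.imwrite('pics/s4c.png',np.vstack([np.hstack([a,b]),np.hstack([d,e])]))
E
```

```text
[ 0.56731035 -0.21296185  0.24387782]
```

View pics/s4c.png

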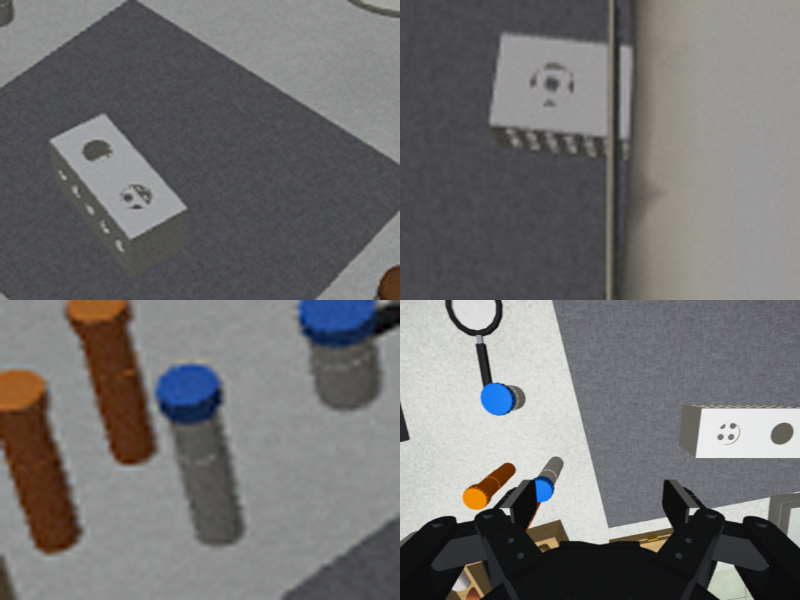

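The rack now lies with both big holes up. In the upper-left crop hole_a is at (97,150) and hole_b at (137,195), and the tube cap's top is at (190,78) in the lower-left crop.

```bash
python3 - <<'E'
from h import *
print('tube sc',pt('s4',140+190/5-.4,140+78/5-.4,.118),'foot',pt('s4',140+222/5,140+230/5,0.0))
print('tube wr',pt('w4',145*1.4,190*1.4,.118),'top',pt('top0',396.2,158.2,.118))
print('or1 sc',pt('s4',140+20/5,140+88/5,.118),pt('s4',140+98/5,140+10/5,.118),'or wr',pt('w4',76*1.4,197*1.4,.118),'jar w',pt('w4',97*1.4,98*1.4,.069))
s=180/400
print('A',pt('s4',210+97*s-.3,150+150*s-.3,.077),'B',pt('s4',210+137*s-.3,150+195*s-.3,.077),'Btop',pt('t4',210+152/3.333-.3,150+83/3.333-.3,.077))
print('A w',pt('w4',328*1.4,133*1.4,.077), 'B w?',pt('w4',382*1.4,133*1.4,.077))
print('corners',[pt('s4',210+u*s-.3,150+v*s-.3,.077) for u,v in[(104,114),(187,209),(134,238),(50,142)]])
E
```

```text
tube sc [ 0.614  -0.3152  0.118 ] foot [ 0.6165 -0.3117  0.    ]
tube wr [ 0.6168 -0.3036  0.118 ] top [ 0.613  -0.3099  0.118 ]
or1 sc [ 0.6838 -0.3749  0.118 ] [ 0.6137 -0.3979  0.118 ] or wr [ 0.6058 -0.4016  0.118 ] jar w [ 0.4802 -0.3488  0.069 ]
A [ 0.6063 -0.0271  0.077 ] B [0.6222 0.0515 0.077 ] Btop [0.6225 0.0512 0.077 ]
A w [ 0.6048 -0.0264  0.077 ] B w? [0.6224 0.0521 0.077 ]
corners [array([ 0.5608, -0.0608,  0.077 ]), array([0.5988, 0.1047, 0.077 ]), array([0.6663, 0.0888, 0.077 ]), array([ 0.635 , -0.0755,  0.077 ])]
```

Request:
{"fn": "carry_out", "kwargs": {
  "deltas": [
    {"claw": 60,"x": 0.016,"y": -0.032,"z": -0.01,"turn": 0},
    {"claw": 60,"x": 0.016,"y": -0.032,"z": -0.01,"turn": 0},
    {"claw": 60,"x": 0.015,"y": -0.033,"z": -0.01,"turn": 0},
    {"claw": 60,"x": 0,"y": 0,"z": 0,"turn": 0},
    {"claw": 60,"x": 0,"y": 0,"z": 0,"turn": 0}
  ]
}}

```text
clock: 7.85
tool_pos: [0.6146, -0.3075, 0.2138]
ee_rot: [-0.339, -3.122, -0.001]
contact_force: [-0.2, -0.7, 0.1]
gripper_width: 0.0655
grasp_force: 0.0
```

```bash
python3 - <<'E'
from h import *
w=cap('wrist','w5')['img'];c=cap('scene','s5')['img'];print(ctrl.observe()['tool_pos'],ctrl.observe()['gripper_width'])
p=ctrl.observe()['tool_pos']
print('proj TCP axis at .118 in wrist',proj('w5',[p[0],p[1],.118]),'scene',proj('s5',[p[0],p[1],.118]),proj('s5',p))
cv2.imwrite('pics/s5c.png',np.hstack([w[200:420,180:380].repeat(2,0).repeat(2,1),cv2.resize(c[110:220,130:230],(400,440))]))
E
```

```text
[ 0.61483481 -0.30690811  0.21570173] 0.0653293109193109
proj TCP axis at .118 in wrist [279.5 209.2] scene [179.2 156.7] [173.  128.5]
```

View pics/s5c.png

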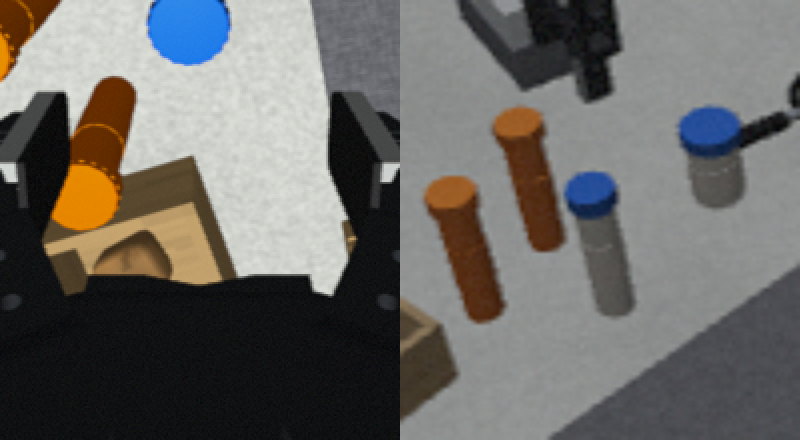

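The cap's centre is at about (189,23) in the left wrist crop, some 5 px off the tool axis. The fingers are clear of the orange tubes.

```bash
cat >> h.py <<'E'
def blue(f,box):
    im=cv2.imread(f'pics/{f}.png'); h=cv2.inRange(cv2.cvtColor(im,cv2.COLOR_BGR2HSV),(100,150,60),(125,255,255))
    m=np.zeros_like(h); x0,y0,x1,y1=box; m[y0:y1,x0:x1]=h[y0:y1,x0:x1]
    n,l,s,c=cv2.connectedComponentsWithStats(m); i=1+np.argmax(s[1:,4]); return s[i],c[i]
E
python3 - <<'E'
from h import *
s,c=blue('w5',(200,100,350,300)); print(s,c,pt('w5',*c,.118), pt('w5',274.5,211.5,.118))
s,c=blue('s5',(160,140,190,180)); print(s,c,pt('s5',*c,.1125))
s,c=blue('top0',(380,145,410,180)); print(s,c,pt('top0',*c,.115))
E
```

```text
[ 254  190   41   43 1327] [273.99095705 211.08214017] [ 0.6154 -0.3118  0.118 ] [ 0.6159 -0.3114  0.118 ]
[171 153  13  11 107] [177.03738318 158.11214953] [ 0.6194 -0.3124  0.1125]
[390 151  14  14 137] [396.50364964 157.45985401] [ 0.6157 -0.3119  0.115 ]
```

Request:
{"fn": "carry_out", "kwargs": {
  "deltas": [
    {"claw": 60,"x": 0.001,"y": -0.005,"z": 0,"turn": 0},
    {"claw": 60,"x": 0,"y": 0,"z": -0.03,"turn": 0},
    {"claw": 60,"x": 0,"y": 0,"z": -0.03,"turn": 0},
    {"claw": 60,"x": 0,"y": 0,"z": -0.03,"turn": 0},
    {"claw": 60,"x": 0,"y": 0,"z": -0.02,"turn": 0},
    {"claw": 60,"x": 0,"y": 0,"z": -0.016,"turn": 0},
    {"claw": 60,"x": 0,"y": 0,"z": 0,"turn": 0},
    {"claw": 60,"x": 0,"y": 0,"z": 0,"turn": 0}
  ]
}}

```text
clock: 8.75
tool_pos: [0.6161, -0.3129, 0.0898]
ee_rot: [0.338, 3.122, -0.001]
contact_force: [0.1, -0.2, 0.2]
gripper_width: 0.0655
grasp_force: 0.0
```

Request:
{"fn": "carry_out", "kwargs": {
  "deltas": [
    {"claw": 110,"x": 0,"y": 0,"z": 0,"turn": 0},
    {"claw": 130,"x": 0,"y": 0,"z": 0,"turn": 0},
    {"claw": 150,"x": 0,"y": 0,"z": 0,"turn": 0},
    {"claw": 170,"x": 0,"y": 0,"z": 0,"turn": 0},
    {"claw": 255,"x": 0,"y": 0,"z": 0,"turn": 0},
    {"claw": 255,"x": 0,"y": 0,"z": 0,"turn": 0},
    {"claw": 255,"x": 0,"y": 0,"z": 0,"turn": 0}
  ]
}}

```text
clock: 9.45
tool_pos: [0.6164, -0.3133, 0.0897]
ee_rot: [0.338, 3.121, -0.001]
contact_force: [1.0, 1.0, 6.1]
gripper_width: 0.0333
grasp_force: 59.5
```

Request:
{"fn": "carry_out", "kwargs": {
  "deltas": [
    {"claw": 255,"x": 0,"y": 0,"z": 0.01,"turn": 0},
    {"claw": 255,"x": 0,"y": 0,"z": 0.02,"turn": 0},
    {"claw": 255,"x": 0,"y": 0,"z": 0.03,"turn": 0},
    {"claw": 255,"x": 0,"y": 0,"z": 0.03,"turn": 0},
    {"claw": 255,"x": 0,"y": 0,"z": 0.015,"turn": 0},
    {"claw": 255,"x": 0,"y": 0,"z": 0,"turn": 0}
  ]
}}

```text
clock: 10.05
tool_pos: [0.6166, -0.3136, 0.1964]
ee_rot: [0.339, 3.119, -0.002]
contact_force: [0.7, 0.3, -1.5]
gripper_width: 0.0332
grasp_force: 59.6
```

Request:
{"fn": "carry_out", "kwargs": {
  "deltas": [
    {"claw": 255,"x": 0,"y": 0.01,"z": 0,"turn": 0},
    {"claw": 255,"x": -0.001,"y": 0.02,"z": 0,"turn": 0},
    {"claw": 255,"x": -0.001,"y": 0.03,"z": 0,"turn": 0},
    {"claw": 255,"x": -0.001,"y": 0.035,"z": 0,"turn": 0},
    {"claw": 255,"x": -0.001,"y": 0.035,"z": 0,"turn": 0},
    {"claw": 255,"x": -0.001,"y": 0.035,"z": 0,"turn": 0},
    {"claw": 255,"x": -0.001,"y": 0.035,"z": 0,"turn": 0},
    {"claw": 255,"x": -0.001,"y": 0.035,"z": 0,"turn": 0},
    {"claw": 255,"x": -0.001,"y": 0.03,"z": 0,"turn": 0},
    {"claw": 255,"x": -0.001,"y": 0.015,"z": 0,"turn": 0},
    {"claw": 255,"x": -0.001,"y": 0.0065,"z": 0,"turn": 0},
    {"claw": 255,"x": 0,"y": 0,"z": 0,"turn": 0}
  ]
}}

```text
clock: 11.25
tool_pos: [0.6051, -0.0261, 0.1927]
ee_rot: [-0.337, -3.122, 0.001]
contact_force: [0.2, -0.9, -0.6]
gripper_width: 0.0332
grasp_force: 59.7
```

```bash
python3 - <<'E'
from h import *
w=cap('wrist','w6')['img'];c=cap('scene','s6')['img'];t=cap('top','t6')['img'];o=ctrl.observe();p=o['tool_pos'];print(p,o['gripper_width'],o['contact_force'],o['grasp_force'])
print('TCP +.028',proj('w6',p+[0,0,.028]),proj('s6',p+[0,0,.028]),'foot',proj('s6',p-[0,0,.09]))
for f,n in(('w6','w'),('s6','s')):
    print(n,blue(f,(180,100,380,420) if n=='w' else (200,80,330,260)))
print('hole A proj',proj('s6',[.606,-.0268,.077]))
cv2.imwrite('pics/s6c.png',np.hstack([cv2.resize(w,(400,300)),cv2.resize(c[120:240,200:360],(400,300),interpolation=2)]))
E
```

```text
[ 0.60558173 -0.02759607  0.1932284 ] 0.03323835936144448 [ 0.10161731  0.46441399 -0.89747473] 59.65940773487091
TCP +.028 [275.4 290.1] [251.1 176.6] foot [253.  210.2]
w (array([ 240,  241,   79,   82, 5142], dtype=int32), array([278.94379619, 282.11824193]))
s (array([200, 137,  15,  12, 149], dtype=int32), array([206.99328859, 142.4295302 ]))
hole A proj [253.5 217.2]
```

View pics/s6c.png

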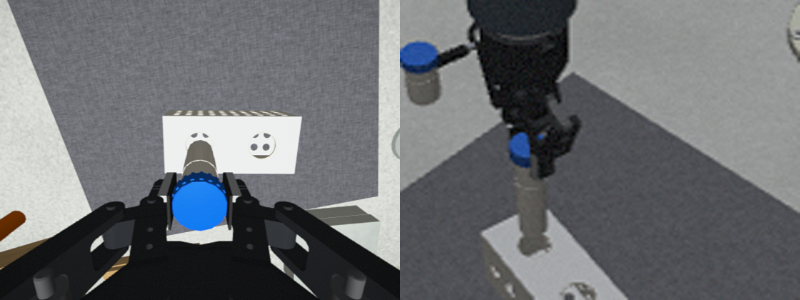

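The tube hangs upright over hole_a. In the wrist view (left) its foot falls at about (200,140), over the hole mouth. I'll check the remaining offset numerically.

```bash
python3 - <<'E'
from h import *
print('cap wr',pt('w6',279,283,.2213))
g=cv2.cvtColor(cv2.imread('pics/s6.png'),cv2.COLOR_BGR2GRAY).astype(int)
for v in (190,195,200,205): print(v,g[v,236:270])
for z in(.11,.13,.15):
    for dx,dy in((0,0),): print(z,proj('s6',[.6056,-.0276,z]))
for n in('w4','w6'): print(n,'A',proj(n,[.6055,-.0267,.077]),'B',proj(n,[.6223,.0515,.077]))
# wrist: dark hole-B measured now by contour
im=cv2.imread('pics/w6.png'); gr=cv2.cvtColor(im,cv2.COLOR_BGR2GRAY)
print(gr[205,225:425:2]); 
E
```

```text
cap wr [ 0.6025 -0.0253  0.2213]
190 [81 77 77 77 84 79 80 79 76 83 90 90 87 92 91 80 58 65 59 31 18 19 22 56
 75 82 80 81 82 79 81 83 76 81]
195 [ 80  75  80  82  82  81  79  84  80  79  83  90  92  98 110 108 104 102
  99  87  82  77  73  82  83  85  85  73  80  83  80  81  83  76]
200 [79 78 78 79 81 80 74 79 86 77 82 91 92 93 90 87 89 88 84 85 80 75 72 83
 79 79 79 81 86 81 77 78 81 87]
205 [ 82  75  76  80  79  83  79  77  78  80  87 100  88  89  94  90  87  85
  91  85  81  73 108 168 151  73  77  76  80  79  80  77  74  77]
0.11 [252.9 208.4]
0.13 [252.6 203.1]
0.15 [252.3 197.6]
w4 A [459.  186.9] B [534.2 186.2]
w6 A [278.3 203.5] B [366.7 203.1]
[109 116 208 240 239 239 239 240 239 239 239 239 239 239 239 239 239 229
 232 241 136 100 102 103 104 103 104 104 105 105 105 104 103 103  98 150
 231 239 239 240 239 240 239 240 240 239 240 239 239 239 239 239 239 239
 239 239 240 239 239 240 239 235 238 128 107 115 119 119 229 239 240 200
 106 110 109 101 184 239 239 235 185 238 239 238 239 239 238 238 238 239
 239 238 238 239 239 239 163 124 117 109]
```

```bash
cat >> h.py <<'E'
from scipy.optimize import least_squares
TH=np.linspace(0,2*np.pi,73)
def circ(f,cx,cy,r,z): return np.array([proj(f,[cx+r*np.cos(t),cy+r*np.sin(t),z]) for t in TH])
E
python3 - <<'E'
from h import *
def bounds(f,c,r,z): q=circ(f,*c,r,z); return np.array([q[:,0].min(),q[:,0].max(),q[:,1].max()])
for f,z,c0 in(('w6',.2213,(.603,-.026)),('w5',.118,(.6155,-.312))):
    s,_=blue(f,(180,100,380,420)); print(s)
    b=np.array([s[0]-.5,s[0]+s[2]-.5,s[1]+s[3]-.5])
    r=least_squares(lambda p:bounds(f,p[:2],p[2],z)-b,[*c0,.0175],diff_step=1e-2); print(f,r.x,r.fun)
im=cv2.cvtColor(cv2.imread('pics/w6.png'),cv2.COLOR_BGR2GRAY)
m=(im[180:230,340:396]<200).astype(np.uint8); pts=cv2.findNonZero(m).reshape(-1,2)+[340,180]
(e)=cv2.minEnclosingCircle(pts.astype(np.float32)); print('holeB w6',e,pt('w6',*e[0],.077), pts.min(0),pts.max(0))
im=cv2.cvtColor(cv2.imread('pics/w4.png'),cv2.COLOR_BGR2GRAY)
for x0 in(434,510):
    m=(im[165:210,x0:x0+48]<200).astype(np.uint8); pts=cv2.findNonZero(m).reshape(-1,2)+[x0,165]
    e=cv2.minEnclosingCircle(pts.astype(np.float32)); print('w4',e,pt('w4',*e[0],.077),pts.min(0),pts.max(0))
E
```

```text
[ 240  241   79   82 5142]
w6 [ 0.60515391 -0.02591418  0.01710973] [0. 0. 0.]
[ 254  190   41   43 1327]
w5 [ 0.61731433 -0.31218945  0.01724799] [0. 0. 0.]
holeB w6 ((366.6239929199219, 203.58399963378906), 18.722339630126953) [0.6227 0.0513 0.077 ] [351 186] [385 221]
w4 ((459.3125, 186.125), 16.84092140197754) [ 0.6047 -0.0263  0.077 ] [444 172] [475 202]
w4 ((534.5, 186.5), 17.902612686157227) [0.6227 0.0518 0.077 ] [518 171] [551 202]
```

Tube and hole agree within about 1 mm, inside the 2.5 mm clearance. I'll lower gently and watch the force.

Request:
{"fn": "carry_out", "kwargs": {
  "deltas": [
    {"claw": 255,"x": 0,"y": 0,"z": -0.01,"turn": 0},
    {"claw": 255,"x": 0,"y": 0,"z": -0.01,"turn": 0},
    {"claw": 255,"x": 0,"y": 0,"z": -0.004,"turn": 0},
    {"claw": 255,"x": 0,"y": 0,"z": -0.004,"turn": 0},
    {"claw": 255,"x": 0,"y": 0,"z": -0.004,"turn": 0},
    {"claw": 255,"x": 0,"y": 0,"z": 0,"turn": 0},
    {"claw": 255,"x": 0,"y": 0,"z": 0,"turn": 0}
  ]
}}

```text
clock: 12.1
tool_pos: [0.6058, -0.0265, 0.1617]
ee_rot: [0.339, 3.123, -0.0]
contact_force: [0.2, 0.7, -0.3]
gripper_width: 0.033
grasp_force: 59.7
```

Request:
{"fn": "carry_out", "kwargs": {
  "deltas": [
    {"claw": 255,"x": 0,"y": 0,"z": -0.006,"turn": 0},
    {"claw": 255,"x": 0,"y": 0,"z": -0.006,"turn": 0},
    {"claw": 255,"x": 0,"y": 0,"z": -0.008,"turn": 0},
    {"claw": 255,"x": 0,"y": 0,"z": -0.008,"turn": 0},
    {"claw": 255,"x": 0,"y": 0,"z": -0.008,"turn": 0},
    {"claw": 255,"x": 0,"y": 0,"z": -0.008,"turn": 0},
    {"claw": 255,"x": 0,"y": 0,"z": -0.008,"turn": 0},
    {"claw": 255,"x": 0,"y": 0,"z": -0.006,"turn": 0},
    {"claw": 255,"x": 0,"y": 0,"z": -0.003,"turn": 0},
    {"claw": 255,"x": 0,"y": 0,"z": 0,"turn": 0},
    {"claw": 255,"x": 0,"y": 0,"z": 0,"turn": 0}
  ]
}}

```text
clock: 13.2
tool_pos: [0.6059, -0.0266, 0.1008]
ee_rot: [0.339, 3.123, 0.0]
contact_force: [-0.5, 0.3, -0.2]
gripper_width: 0.033
grasp_force: 59.7
```

Request:
{"fn": "carry_out", "kwargs": {
  "deltas": [
    {"claw": 255,"x": 0,"y": 0,"z": -0.002,"turn": 0},
    {"claw": 255,"x": 0,"y": 0,"z": -0.001,"turn": 0},
    {"claw": 255,"x": 0,"y": 0,"z": -0.001,"turn": 0},
    {"claw": 255,"x": 0,"y": 0,"z": -0.001,"turn": 0},
    {"claw": 255,"x": 0,"y": 0,"z": 0,"turn": 0},
    {"claw": 255,"x": 0,"y": 0,"z": 0,"turn": 0}
  ]
}}

```text
clock: 13.8
tool_pos: [0.6057, -0.0266, 0.0955]
ee_rot: [0.339, 3.123, -0.0]
contact_force: [-0.2, 0.0, -0.4]
gripper_width: 0.033
grasp_force: 59.7
```

Request:
{"fn": "carry_out", "kwargs": {
  "deltas": [
    {"claw": 255,"x": 0,"y": 0,"z": -0.001,"turn": 0},
    {"claw": 255,"x": 0,"y": 0,"z": 0,"turn": 0},
    {"claw": 255,"x": 0,"y": 0,"z": 0,"turn": 0}
  ]
}}

```text
clock: 14.1
tool_pos: [0.6059, -0.0265, 0.0947]
ee_rot: [0.339, 3.123, 0.0]
contact_force: [0.6, 0.2, -0.4]
gripper_width: 0.0331
grasp_force: 59.9
```

Request:
{"fn": "carry_out", "kwargs": {
  "deltas": [
    {"claw": 255,"x": 0,"y": 0,"z": -0.001,"turn": 0},
    {"claw": 255,"x": 0,"y": 0,"z": 0,"turn": 0},
    {"claw": 255,"x": 0,"y": 0,"z": 0,"turn": 0}
  ]
}}

```text
clock: 14.4
tool_pos: [0.6065, -0.0266, 0.0947]
ee_rot: [0.338, 3.121, -0.0]
contact_force: [-0.4, 0.6, 5.8]
gripper_width: 0.0331
grasp_force: 60.2
```

The tube has touched the rack floor (5.8 N up). I'll release it, rise and retreat.

Request:
{"fn": "carry_out", "kwargs": {
  "deltas": [
    {"claw": 140,"x": 0,"y": 0,"z": 0,"turn": 0},
    {"claw": 120,"x": 0,"y": 0,"z": 0,"turn": 0},
    {"claw": 90,"x": 0,"y": 0,"z": 0,"turn": 0},
    {"claw": 60,"x": 0,"y": 0,"z": 0,"turn": 0},
    {"claw": 60,"x": 0,"y": 0,"z": 0,"turn": 0},
    {"claw": 60,"x": 0,"y": 0,"z": 0.01,"turn": 0},
    {"claw": 60,"x": 0,"y": 0,"z": 0.03,"turn": 0},
    {"claw": 60,"x": 0,"y": 0,"z": 0.04,"turn": 0},
    {"claw": 60,"x": 0,"y": 0,"z": 0.04,"turn": 0}
  ]
}}

```text
clock: 15.3
tool_pos: [0.6054, -0.0267, 0.2156]
ee_rot: [-0.339, -3.123, 0.001]
contact_force: [1.8, -0.5, 0.6]
gripper_width: 0.0654
grasp_force: 0.0
```

Request:
{"fn": "carry_out", "kwargs": {
  "deltas": [
    {"claw": 60,"x": -0.02,"y": -0.02,"z": 0.02,"turn": 0},
    {"claw": 60,"x": -0.03,"y": -0.03,"z": 0,"turn": 0},
    {"claw": 60,"x": -0.03,"y": -0.03,"z": 0,"turn": 0},
    {"claw": 60,"x": -0.03,"y": -0.03,"z": 0,"turn": 0},
    {"claw": 60,"x": -0.03,"y": -0.03,"z": 0,"turn": 0},
    {"claw": 60,"x": 0,"y": 0,"z": 0,"turn": 0},
    {"claw": 60,"x": 0,"y": 0,"z": 0,"turn": 0},
    {"claw": 60,"x": 0,"y": 0,"z": 0,"turn": 0}
  ]
}}

```text
clock: 16.1
tool_pos: [0.4662, -0.1663, 0.2339]
ee_rot: [0.339, 3.123, 0.0]
contact_force: [0.1, 0.4, -0.3]
gripper_width: 0.0654
grasp_force: 0.0
```

```bash
python3 - <<'E'
from h import *
c=cap('scene','s7')['img'];w=cap('wrist','w7')['img'];print(ctrl.observe()['tool_pos'])
cv2.imwrite('pics/s7c.png',np.hstack([cv2.resize(c[120:240,200:360],(400,300),interpolation=2),cv2.resize(c,(400,300))]))
print(proj('s7',[.606,-.0268,.123]),blue('s7',(225,150,300,260)))
E
```

```text
[ 0.46630102 -0.16595872  0.23345217]
[252.8 205.2] (array([246, 202,  13,  13, 143], dtype=int32), array([252.        , 207.70629371]))
```

View pics/s7c.png

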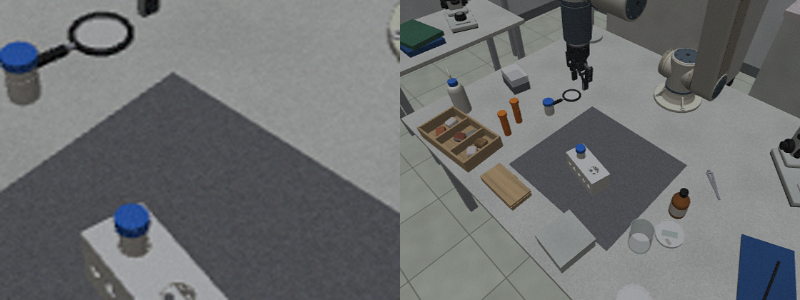

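The tube stands seated in hole_a, with its cap at (131,220) in the left crop. The arm is clear and nothing else has moved.

```bash
python3 -c "
from bench import ctrl; print(ctrl.finish_job())"
```

```text
the job is handed in; nothing more can be done
None
```

The rack was rolled over two faces so the big holes are on top, the sample tube stands fully down in hole_a, and the job was handed in at about 16 s of the 59 s allowed.

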